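Close a camera housing over its light baffle and hold it pressed

TASK

Take the light baffle out of its stand by its orange bead, slide its blade down into the slot across the middle of the lower camera housing half until it is fully home, and let go of it. Then pick up the upper half by the boss on its top, lower it onto the two steel dowels until the halves meet all round, and finish still gripping the boss and pressing the pair together with about 15 newtons, as if adhesive were setting; never press harder than 50 newtons. Leave the bottle, the screw tray and the camera back nearest the bottle where they are.

Things in the scene. Friction and masses are not known exactly. Their poses are not given: they have to be found in the camera images.
- lower_seat (a point): White open-topped lower housing half, 100 (x) x 62 (y) x 30 mm high, walls 4 mm, fixed on a dark steel nest plate (160x100x12 mm). This point: its centre at rim level, 42 mm above the bench; x along its length, z up. At x = +-61.5 mm, y = 0 a lug (top level with the rim) carries an upright steel dowel, diameter 8 mm, 20 mm high above the rim, its last 7 mm tapered to 2.4 mm.
- slot_floor (a point): Middle of the floor of the baffle slot in the lower half, 26 mm below the rim. The slot runs along y (the housing's width): 5.6 mm wide (x), 54 mm long (y), straight for 13 mm above its floor, then flared on both sides to 15 mm wide at 5 mm below the rim. Axes as lower_seat.
- upper_seat (a point): White upper half, loose, about 150 g, open side down on the bench. This point: centre of its underside; x along its length, z up. Cap 100 (x) x 62 (y) x 31 mm high, inside 92x54x27 mm; lugs 10 mm thick at both ends, 2 mm above the underside, have 10 mm through holes at x = +-61.5 mm, y = 0 for the dowels. Fits either way round. When closed it coincides with lower_seat.
- upper_boss (a point): Centre of the boss on top of the upper half, to grip it by: block 44 (x) x 24 (y) x 29 mm high, from 31 to 60 mm above the underside; this point is 45 mm above upper_seat. Grip it across the 24 mm (y).
- baffle_bead (a point): Light baffle, 30 g, 50 mm high: black blade 4 mm thick (x), 46 mm wide (y) for its lowest 25 mm, then 30 mm; on top an orange bead 10 (x) x 30 (y) x 14 mm high, gripped across the 10 mm. This point: bead's centre, 43 mm above the foot. Starts upright in the 7 mm wide, 16 mm deep slot of a fixed blue stand (50x74x24 mm). Symmetric under a half turn; fits inside the closed housing.
- baffle_foot (a point): Middle of the baffle's lower edge; axes as baffle_bead. Fully home it stands on slot_floor.
- flux_bottle_mid (a point): White dispensing bottle with red cap, 44 mm diameter, 140 mm high; its centre. Leave it alone.
- screw_tray_mid (a point): Yellow screw tray with clear lid, 76x98x36 mm; its centre. Leave it alone.
- camera_back_mid (a point): Bystander camera back: white moulded shell 66x57x20 mm, electronics showing, with a lead; centre of the shell. It is the one lying nearest the bottle. Leave it alone.
There are look-alikes about, which are no part of the job. Leave any yellow look-alike of the part that bears lower_seat alone.

How it is judged:
On the way:
1. the baffle stands fully home in the slot and is let go (z of baffle_foot in the frame of slot_floor below 0.0025 m and horizontal distance between baffle_foot and slot_floor below 0.006 m and angle between baffle_foot's own z axis and vertical below 0.2 rad and contact force between the fingers and baffle below 0.05 N), for 0.2 s.
At the end, for the whole second after the job is handed in: Ends with the fingers gripping the upper half (over 5 N) and the halves pressed together with 7 to 30 N: gap under 1.5 mm, centred within 3 mm, aligned within 0.05 rad, level within 0.03 rad. The baffle inside is within 2.5 mm of the slot floor, 6 mm of its middle, upright within 0.2 rad (z of baffle_foot in the frame of slot_floor below 0.0025 m and horizontal distance between baffle_foot and slot_floor below 0.006 m and angle between baffle_foot's own z axis and vertical below 0.2 rad and horizontal distance between upper_seat and lower_seat below 0.003 m and z of upper_seat in the frame of lower_seat between -0.004 and 0.0015 m and angle between the x axis of upper_seat and the x axis of lower_seat, either way round below 0.05 rad and angle between upper_seat's own z axis and vertical below 0.03 rad and contact force between upper_half and lower_half between 7 and 30 N and contact force between the fingers and upper_half above 5 N); the arm keeps its last pose, push and grip.
It fails at once if the halves are pressed together with more than 50 N (contact force between upper_half and lower_half above 50 N).
It fails at once if the bottle, the screw tray or the bystander camera back is moved more than 25 mm (distance of any of flux_bottle_mid, screw_tray_mid, camera_back_mid from where it was at the start of the episode above 0.025 m).
It also fails if it takes over 51 s, if anything falls off the work surface, if the arm or the gripper's body presses on something with over 40 N, if the wrist force passes 120 N, or if a joint passes its speed limit or range.

ROBOT

A 7-joint arm with a two-finger parallel gripper is mounted at the origin on a cart in front of the work surface, level with it; the furniture and walls round the work are solid. World frame = base frame: x ahead of the robot, y to its left, z up, the work surface at z = 0. Lengths are in m, angles in rad, forces in N, time in s.
With the tool pointing down it reaches from about 0.425 to 0.825 m from the base axis. Payload 3.6 kg.
Tool frame: the origin (TCP) lies at the centre of the arm's flange, where the gripper is bolted on; the fingertips stand 173 mm ahead of it and the grasp point (between the pads) lies 155 mm ahead of it (ctrl.tips_ahead is the distance from the TCP to the fingertips, in m); z points along the fingers, y is the direction in which the jaws open and shut (so a half turn about z gives the same grasp; the last joint's range is limited). The gripper opens to 85 mm and grips with 20 to 120 N. Pads are 22 mm wide; open, the fingers measure 114 mm over their backs; the gripper's body (76 mm by 85 mm) begins 54 mm behind the grasp point. The pads swing forward as they close: fully open they stand 13 mm farther back than shut.
Start: joints at [-1.357, 0.615, -0.013, 1.423, 0.008, 1.103, -0.04], TCP at [0.154, 0.631, 0.405] pointing down, gripper open.
Joint ranges: [-3.12, 3.12], [-0.3, 2.06], [-1.34, 1.32], [0.26, 2.42], [-1.36, 4.5], [0.01, 1.98], [-2.84, 2.84]. Speed limits (rad/s): [2.79, 2.79, 3.14, 3.14, 3.14, 3.14, 3.14].

INTERFACE

Orientations are given as a rotation vector (axis times angle).
In Python, from rig import ctrl gives the robot as it stands.
- The arm moves only by the shell command python3 -m creep 'ROWS'. ROWS is JSON, a list of rows, each a list of 3 entries, a list of its own where there are three numbers: the closure, from 0 (fully open) to 1 (shut), then the shift along the tool's x, y, z in mm, then the turn, a rotation vector about the tool's x, y, z in degrees. In form: [[jaw, [tx, ty, tz], [ax, ay, az]], ...]. A call has 1 to 10 rows; each row shifts and turns the commanded pose from where the row before left it, along the tool's axes as they then stand; what a row does not reach is not made up. A row lasts 1/12 s, in which the tool goes at most 41.7 mm and 7.16 degrees, less where a joint would pass 70% of its speed; a pose out of reach is approached as far as the arm can. A call is refused whole if a number of a shift passes 41.7 or a number of a turn 7.16, either way. A call with a gripper value outside its range is refused whole. The fingers move at their own pace and stop on an object; the grip force is fixed at half the most. Time passes only in rows, so rows that do not move let the fingers close. It gives the time, the measured TCP pose, the force and the opening at its end, in the units of the state.
- ctrl.state(): the state, without advancing time (a new reading comes with each control period).
- ctrl.get_image(name): name is "scene" or "side" or "wrist"; returns a dict with "color" (420x560x3 uint8, blue, green, red), "fovy" (degrees; the focal length in pixels is half the picture's height over the tangent of half this angle, whatever the lens; pixels are square), "cx", "cy" (the principal point, pixels), "world_to_cam" (4x4, takes a point from world to camera coordinates); the wrist camera has in their place "T_tool_cam" (4x4, takes a point from camera to tool coordinates, whose origin is the TCP and whose axes are the flange's). Camera axes: x right, y up, looking along -z (the intrinsics and any distortion apply to the point x, -y, -z); pixel columns grow to the right and rows downward; lengths in m; the calibration is good to about 2 mm. A picture is of the moment at which its call begins: read the wrist's pose just before it. There is no depth.
- ctrl.close_job(): hands the job in, once; it reports no verdict.
The state is a dict: "t": time; "qpos": joint angles; "qvel": joint speeds; "joint_efforts": joint torques, N m; "ee_pos": TCP position; "tcp_rot": TCP orientation; "force": force on the tool from outside, world axes, zero at the start; "moment": the same for the moment, N m; "opening": opening from 0.0 (shut) to 1.0 (fully open).
Only numpy, scipy, OpenCV 4.12 (cv2) and the standard library are available. Lean on these libraries where they do the work, as an engineer would, in place of code of your own. Each camera call takes 0.05 s, during which the arm holds its last target.

## Working session

There is one attempt and no reset: what is moved stays moved. The work goes in short steps, Python scripts to look and compute and a shell command to move; the robot and the scene stay as the last step left them, time stands still between calls to the robot, and variables do not carry over. Pictures are saved under pics/ and viewed, and the job is handed in when it is done.

```bash
ls; mkdir -p pics; cat > h.py <<'E'
import numpy as np, cv2
from rig import ctrl
from scipy.spatial.transform import Rotation as R
def grab(n,tag):
    s=ctrl.state(); im=ctrl.get_image(n)
    cv2.imwrite(f'pics/{tag}.png',im['color'])
    im['T']=(np.array(s['ee_pos']),R.from_rotvec(s['tcp_rot']).as_matrix())
    np.save(f'pics/{tag}.npy',im,allow_pickle=True)
    return im
def load(tag): return np.load(f'pics/{tag}.npy',allow_pickle=True).item()
def cam(im):
    if 'world_to_cam' in im: M=np.linalg.inv(np.array(im['world_to_cam']))
    else:
        p,r=im['T']; A=np.eye(4);A[:3,:3]=r;A[:3,3]=p; M=A@np.array(im['T_tool_cam'])
    return M
def ray(im,u,v):
    f=210/np.tan(np.radians(im['fovy'])/2)
    pt=np.array([[[u,v]]],float); K=np.array([[f,0,im['cx']],[0,f,im['cy']],[0,0,1.]])
    d=np.array(im.get('dist',np.zeros(5)),float)
    x,y=cv2.undistortPoints(pt,K,d)[0,0]
    M=cam(im); return M[:3,3], M[:3,:3]@np.array([x,-y,-1])
def onz(im,u,v,z):
    o,d=ray(im,u,v); return o+d*(z-o[2])/d[2]
def proj(im,P):
    f=210/np.tan(np.radians(im['fovy'])/2)
    q=np.linalg.inv(cam(im))@np.r_[P,1]
    return im['cx']+f*q[0]/-q[2], im['cy']-f*q[1]/-q[2]
E
python3 - <<'E'
from h import *
for n in ['scene','side','wrist']:
    im=grab(n,n+'0'); print(n,[ (k,v) for k,v in im.items() if k not in('color','T')]); print(cam(im).round(3).tolist())
print(ctrl.state())
E
```

```text
pics
scene [('fovy', 47.39114234230431), ('cx', 283.08310468423406), ('cy', 202.78407159234266), ('world_to_cam', array([[ 0.60933066, -0.7929069 ,  0.00384591, -0.32407541],
       [ 0.40984772,  0.31910326,  0.85451621, -0.29322278],
       [-0.67877904, -0.51910669,  0.51941048, -0.80669428],
       [ 0.        ,  0.        ,  0.        ,  1.        ]]))]
[[0.609, 0.41, -0.679, -0.23], [-0.793, 0.319, -0.519, -0.582], [0.004, 0.855, 0.519, 0.671], [0.0, 0.0, 0.0, 1.0]]
side [('fovy', 50.67521250441648), ('cx', 275.7158338898291), ('cy', 206.9264478116602), ('world_to_cam', array([[ 0.86948899, -0.49380885, -0.01190436, -0.50095495],
       [ 0.22327272,  0.37140824,  0.90122429, -0.2023153 ],
       [-0.44061115, -0.78626252,  0.43318942, -1.08723004],
       [ 0.        ,  0.        ,  0.        ,  1.        ]]))]
[[0.869, 0.223, -0.441, 0.002], [-0.494, 0.371, -0.786, -1.027], [-0.012, 0.901, 0.433, 0.647], [0.0, 0.0, 0.0, 1.0]]
wrist [('fovy', 58.07616811015092), ('cx', 282.18617749137667), ('cy', 202.85964162322261), ('T_tool_cam', array([[-1.08510720e-03,  9.45778821e-01,  3.
[... 395 characters left out ...]
0, 0.0, 0.0, 1.0]]
{'t': 0.15, 'qpos': array([-1.35748659,  0.61572075, -0.01258825,  1.42455281,  0.00811404,
        1.10337494, -0.04037634]), 'qvel': array([-1.05969555e-03, -1.61182785e-03, -9.01948022e-04, -4.19977013e-03,
       -1.10682733e-03, -8.79129493e-05, -6.23654530e-04]), 'joint_efforts': array([ 7.55695037e-04, -4.69662380e+01,  2.59667281e-01, -1.71253806e+01,
        1.00511810e-02,  7.10998691e-03,  1.65288122e-05]), 'ee_pos': array([0.1543259 , 0.63116733, 0.40378132]), 'tcp_rot': array([-0.37565621, -3.11885628,  0.00313522]), 'force': array([-0.02189773, -0.29355655, -1.4886556 ]), 'moment': array([-0.02560607,  0.03898579,  0.00827599]), 'opening': 0.9994267288665192}
```

View pics/scene0.png

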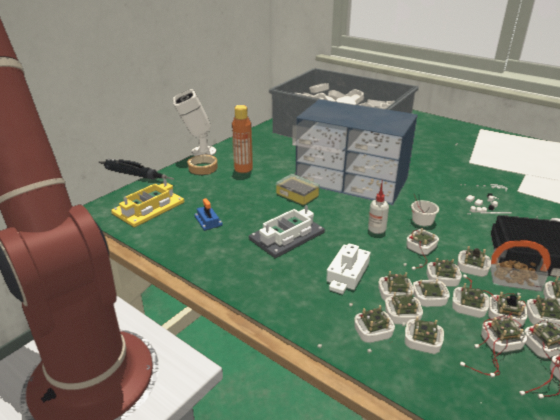

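View pics/side0.png

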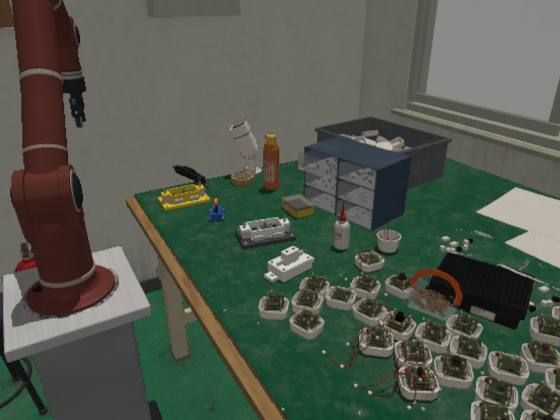

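View pics/wrist0.png

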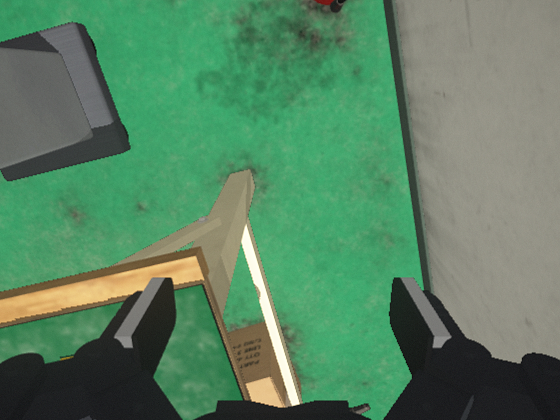

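```bash
python3 - <<'E'
import cv2,numpy as np
a=cv2.imread('pics/scene0.png')
b=cv2.imread('pics/side0.png')
cv2.imwrite('pics/c1.png',cv2.resize(a[170:300,180:380],None,fx=4,fy=4,interpolation=cv2.INTER_CUBIC))
cv2.imwrite('pics/c2.png',cv2.resize(b[180:290,180:380],None,fx=4,fy=4,interpolation=cv2.INTER_CUBIC))
E
```

```text
(no output)
```

View pics/c1.png

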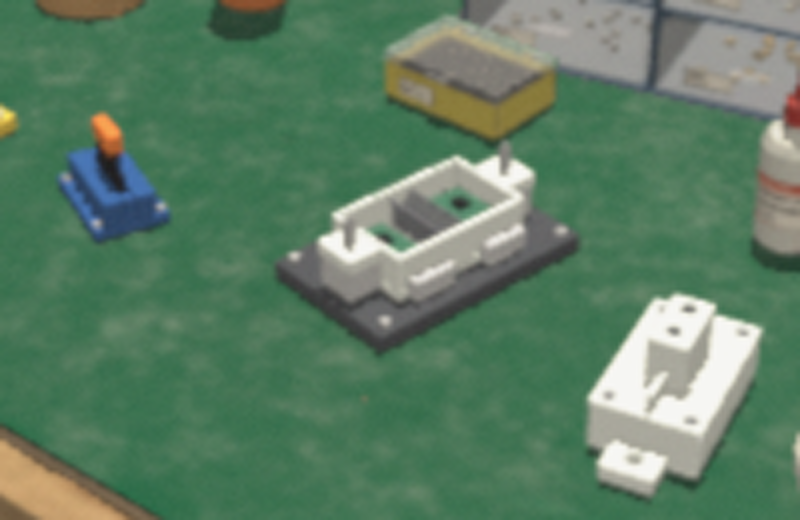

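View pics/c2.png

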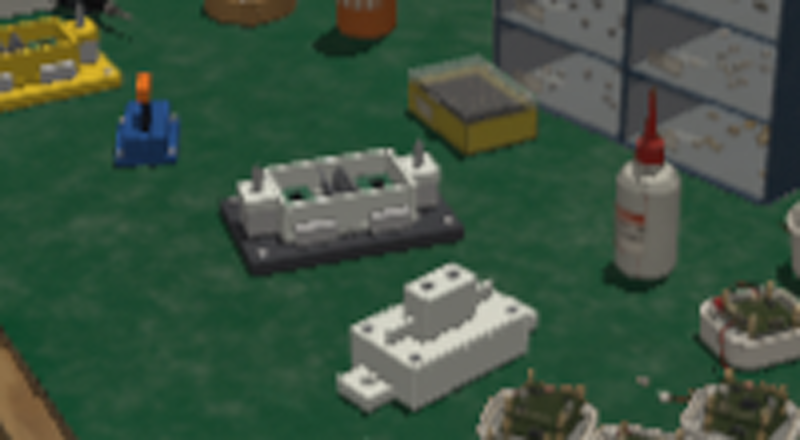

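The scene picture shows the white lower half on its dark nest at (288,230), and a yellow look-alike at (148,202), which I exclude. The blue stand with its orange bead is at (207,210), the loose upper half at (348,268), the bottle at (378,215) and the tray at (298,190). The enlarged crop confirms the white half with the two dowels and the only blue stand.

```bash
python3 - <<'E'
from h import *
s=load('scene0');d=load('side0')
def tri(p,q):
    o1,a=ray(s,*p);o2,b=ray(d,*q)
    A=np.c_[a,-b];t=np.linalg.lstsq(A,o2-o1,rcond=None)[0]
    x,y=o1+a*t[0],o2+b*t[1]; return ((x+y)/2).round(4),np.linalg.norm(x-y).round(4)
S=lambda u,v:(180+u/4,170+v/4); D=lambda u,v:(180+u/4,180+v/4)
print('bead',tri(S(108,135),D(143,88)))
print('dowel L tip',tri(S(350,220),D(258,170)))
print('dowel R tip',tri(S(505,145),D(418,143)))
for p in [(350,220),(505,145)]: print(onz(s,*S(*p),.062))
for p in [(258,170),(418,143)]: print(onz(d,*D(*p),.062))
print('boss corners scene', [onz(s,*S(*p),.06).round(3).tolist() for p in [(655,300),(712,308),(648,333),(690,345)]])
print('boss side', [onz(d,*D(*p),.06).round(3).tolist() for p in [(405,285),(450,265),(477,275),(430,303)]])
print('bead', onz(s,*S(108,135),.052), onz(d,*D(143,88),.052))
for n,p,z in [('tray',(470,80),.03),('bottle',(790,200),.05)]: print(n,onz(s,*S(*p),z))
E
```

```text
bead (array([0.4616, 0.1847, 0.0507]), np.float64(0.0013))
dowel L tip (array([0.4742, 0.0011, 0.0563]), np.float64(0.0013))
dowel R tip (array([ 0.5928, -0.0242,  0.0584]), np.float64(0.0008))
[ 0.46674859 -0.00501553  0.062     ]
[ 0.58734814 -0.02780828  0.062     ]
[ 0.47044834 -0.00779998  0.062     ]
[ 0.58968463 -0.02967679  0.062     ]
boss corners scene [[0.51, -0.181, 0.06], [0.522, -0.209, 0.06], [0.483, -0.193, 0.06], [0.487, -0.216, 0.06]]
boss side [[0.483, -0.193, 0.06], [0.521, -0.187, 0.06], [0.529, -0.206, 0.06], [0.486, -0.22, 0.06]]
bead [0.45924766 0.18229861 0.052     ] [0.46141561 0.18340182 0.052     ]
tray [0.68404932 0.06805587 0.03      ]
bottle [ 0.65629613 -0.18533519  0.05      ]
```

```bash
cat >> h.py <<'E'
def go(x,y,z,yaw=None):
    s=ctrl.state(); r=R.from_rotvec(s['tcp_rot']).as_matrix(); p=np.array(s['ee_pos'])
    d=r.T@(np.array([x,y,z])-p)*1000
    yn=np.degrees(np.arctan2(r[1,1],r[0,1]))
    print('t %.2f pos'%s['t'],p.round(4),'shift',d.round(1),'jaw yaw %.2f'%yn,'tilt tool xy',np.degrees(r.T@np.array([0,0,-1]))[:2].round(2),'F',np.array(s['force']).round(1),'op %.3f'%s['opening'])
    if yaw is not None: # turn about tool z (down): positive tool z turn = negative world
        e=(yaw-yn+90)%180-90; print('turn z',round(-e,2))
E
python3 - <<'E'
from h import *
s=load('scene0')
print(onz(s,243,172,0),onz(s,203,168,0),onz(s,148,212,0),onz(s,160,180,0.03))
go(.461,.184,.326)
print(load('wrist0')['T'][1].round(3))
E
```

```text
[0.7141907  0.29261044 0.        ] [0.6586574  0.40664628 0.        ] [0.39330997 0.33833492 0.        ] [0.49350917 0.40404223 0.03      ]
t 0.15 pos [0.1543 0.6312 0.4038] shift [-404.1 -361.4   78.5] jaw yaw 76.26 tilt tool xy [0.   0.11] F [-0.  -0.3 -1.5] op 0.999
[[-0.971  0.237 -0.001]
 [ 0.237  0.971 -0.002]
 [-0.    -0.002 -1.   ]]
```

```bash
python3 -m creep '[[0,[-15,-14,0],[0,0,0]],[0,[-29,-26,5],[0,0,0]],[0,[-29,-26,5],[0,0,0]],[0,[-29,-26,5],[0,0,0]],[0,[-29,-26,5],[0,0,0]],[0,[-29,-26,5],[0,0,0]],[0,[-29,-26,5],[0,0,0]],[0,[-29,-26,5],[0,0,0]],[0,[-29,-26,5],[0,0,0]],[0,[-29,-26,5],[0,0,0]]]'; python3 - <<'E'
from h import *
go(.461,.184,.326)
E
```

```text
t: 0.98
ee_pos: [0.3642, 0.3232, 0.3595]
tcp_rot: [-0.375, -3.119, 0.0]
force: [-0.1, 0.2, -0.8]
opening: 1.001
t 0.98 pos [0.3642 0.3232 0.3595] shift [-127.  -112.3   33.5] jaw yaw 76.28 tilt tool xy [-0.  0.] F [-0.1  0.2 -0.8] op 1.001
```

```bash
python3 -m creep '[[0,[-28,-25,8],[0,0,0]],[0,[-28,-25,8],[0,0,0]],[0,[-28,-25,8],[0,0,0]],[0,[-28,-25,8],[0,0,0]],[0,[-15,-12,2],[0,0,0]],[0,[0,0,0],[0,0,0]]]'; python3 - <<'E'
from h import *
grab('wrist','w1')
E
```

```text
t: 1.48
ee_pos: [0.4631, 0.1805, 0.3249]
tcp_rot: [0.392, 3.116, -0.006]
force: [0.5, -0.5, 0.3]
opening: 1.001
```

View pics/w1.png

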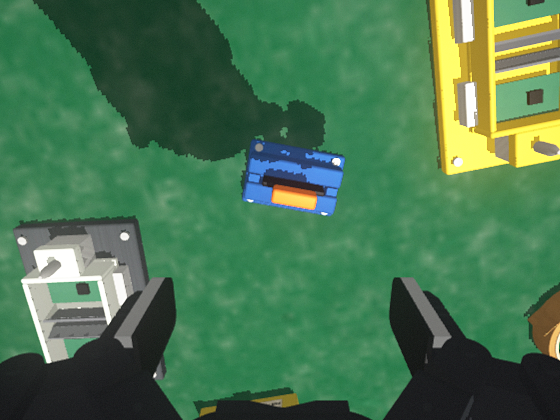

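```bash
cat >> h.py <<'E'
def crop(tag,x0,y0,x1,y1,k,out):
    a=cv2.imread(f'pics/{tag}.png')[y0:y1,x0:x1]; cv2.imwrite(f'pics/{out}.png',cv2.resize(a,None,fx=k,fy=k,interpolation=cv2.INTER_CUBIC))
def rect(im,m,z):
    c,_=cv2.findContours(m.astype(np.uint8),cv2.RETR_EXTERNAL,cv2.CHAIN_APPROX_NONE); c=max(c,key=cv2.contourArea)[:,0,:]
    P=np.array([onz(im,u,v,z)[:2] for u,v in c])
    r=cv2.minAreaRect((P*1000).astype(np.float32)); b=cv2.boxPoints(r)
    e=b[1]-b[0],b[2]-b[1]; L=max(e,key=np.linalg.norm)
    print('px',c.mean(0).round(1),'ctr',np.round(r[0],1),'size',np.round(r[1],1),'long yaw %.2f'%(np.degrees(np.arctan2(L[1],L[0]))%180)); return b
E
python3 - <<'E'
from h import *
im=load('w1');h=cv2.cvtColor(im['color'],cv2.COLOR_BGR2HSV)
m=(h[...,0]<22)&(h[...,1]>150)&(h[...,2]>120); m[:150]=0;m[240:]=0;m[:,:240]=0;m[:,350:]=0
b=rect(im,m,.058)
mt=m&(h[...,2]>225); rect(im,mt,.058)
m=(h[...,0]>100)&(h[...,0]<125)&(h[...,1]>120)&(h[...,2]>60);m[:130]=0;m[230:]=0;m[:,:200]=0
rect(im,m,.024)
crop('w1',230,125,360,230,6,'c3'); go(.461,.184,.326)
E
```

```text
px [293.3 197.7] ctr [458.2 188.5] size [29.3 12.5] long yaw 64.95
px [293.5 198.9] ctr [459.7 188. ] size [28.9  9.3] long yaw 65.09
px [292.5 178.3] ctr [455.5 189.5] size [70.5 47.5] long yaw 64.83
t 1.53 pos [0.4616 0.1833 0.3252] shift [ 0.8  0.5 -0.8] jaw yaw 75.91 tilt tool xy [0.   0.09] F [-0.1  0.5 -0.6] op 1.000
```

View pics/c3.png

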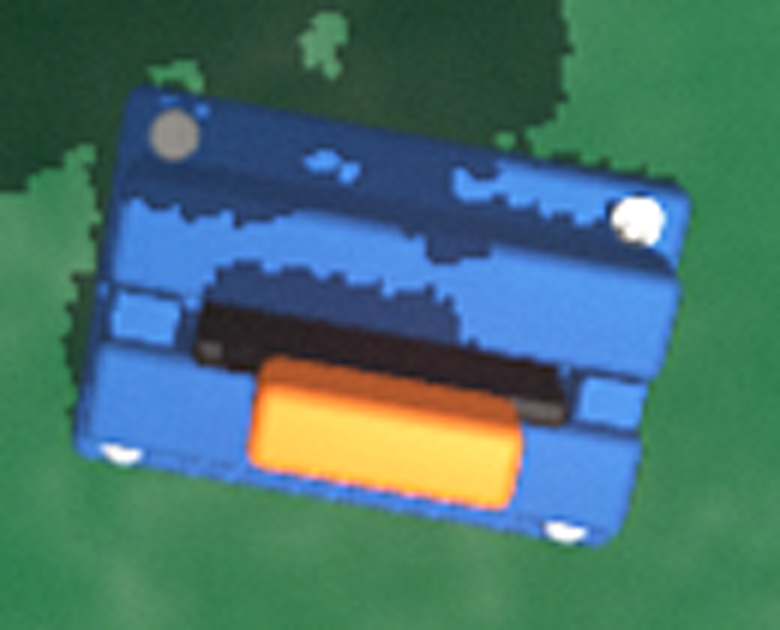

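```bash
python3 - <<'E'
from h import *
print(ctrl.state()['qpos'].round(3))
im=grab('wrist','w2');h=cv2.cvtColor(im['color'],cv2.COLOR_BGR2HSV)
m=(h[...,0]<24)&(h[...,1]>150)&(h[...,2]>225); m[:150]=0;m[250:]=0;m[:,:240]=0;m[:,350:]=0
rect(im,m,.058); go(.461,.184,.326,155)
m=(h[...,0]>100)&(h[...,0]<125)&(h[...,1]>120)&(h[...,2]>60);m[:130]=0;m[230:]=0;m[:,:200]=0
print(np.array(onz(im,270,181,.024)),onz(im,320,190,.024))
E
```

```text
[-0.43   0.485  0.011  1.957 -0.006  0.701  0.909]
px [289.3 202.4] ctr [459.7 188. ] size [28.9  9.3] long yaw 64.95
t 1.58 pos [0.4606 0.1854 0.3255] shift [-0.8 -1.3 -0.6] jaw yaw 76.14 tilt tool xy [-0.04  0.01] F [-0.   0.6  0.3] op 1.000
turn z -78.86
[0.4514209  0.17595447 0.024     ] [0.46724482 0.21032564 0.024     ]
```

```bash
python3 -m creep '[[0,[0,0,0],[0,0,7]],[0,[0,0,0],[0,0,7]],[0,[0,0,0],[0,0,7]],[0,[0,0,0],[0,0,7]],[0,[0,0,0],[0,0,7]],[0,[0,0,0],[0,0,7]],[0,[0,0,0],[0,0,7]],[0,[0,0,0],[0,0,7]],[0,[0,0,0],[0,0,7]],[0,[0,0,0],[0,0,7]]]'; python3 -m creep '[[0,[0,0,0],[0,0,7]],[0,[0,0,0],[0,0,7]],[0,[0,0,0],[0,0,7]],[0,[0,0,0],[0,0,7]],[0,[0,0,0],[0,0,3]],[0,[0,0,0],[0,0,0]],[0,[0,0,0],[0,0,0]]]'; python3 - <<'E'
from h import *
im=grab('wrist','w3');h=cv2.cvtColor(im['color'],cv2.COLOR_BGR2HSV)
m=(h[...,0]<24)&(h[...,1]>150)&(h[...,2]>120); m[:120]=0;m[280:]=0;m[:,:200]=0;m[:,380:]=0
rect(im,m,.058);rect(im,m&(h[...,2]>225),.058); go(.4595,.188,.21,-25)
E
```

```text
t: 2.42
ee_pos: [0.4592, 0.1883, 0.3258]
tcp_rot: [-2.098, -2.337, -0.001]
force: [-0.7, 0.3, -1.1]
opening: 1.0
t: 3.0
ee_pos: [0.4595, 0.1877, 0.3257]
tcp_rot: [-2.641, -1.7, 0.0]
force: [-0.5, 0.1, -0.3]
opening: 0.998
px [283.7 202. ] ctr [461.6 190. ] size [32.1  9.2] long yaw 65.24
px [283.8 203.7] ctr [461.  188.8] size [29.4  9.2] long yaw 65.24
t 3.05 pos [0.4597 0.1873 0.3257] shift [  0.5  -0.3 115.7] jaw yaw -24.49 tilt tool xy [-0.03  0.04] F [-0.3 -0.3 -0.2] op 1.000
turn z 0.51
```

View pics/w3.png

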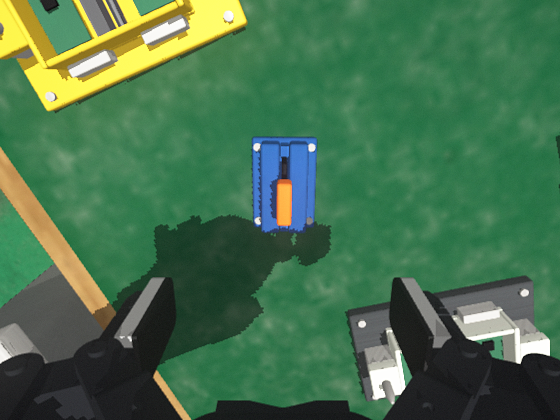

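```bash
python3 -m creep '[[0.4,[1.2,0.3,20],[0,0,0.4]],[0.4,[0,0,30],[0,0,0]],[0.4,[0,0,30],[0,0,0]],[0.4,[0,0,20],[0,0,0]],[0.4,[0,0,15.5],[0,0,0]],[0.4,[0,0,0],[0,0,0]]]'; python3 - <<'E'
from h import *
grab('wrist','w4'); go(.4603,.1884,.21,-24.9)
E
```

```text
t: 3.55
ee_pos: [0.4599, 0.1871, 0.2076]
tcp_rot: [-2.649, -1.686, 0.009]
force: [1.4, -0.3, 0.0]
opening: 0.6
t 3.60 pos [0.4606 0.1871 0.2091] shift [ 1.1 -0.8 -0.9] jaw yaw -25.08 tilt tool xy [0.11 0.16] F [0.7 0.4 0.6] op 0.604
turn z -0.18
```

View pics/w4.png

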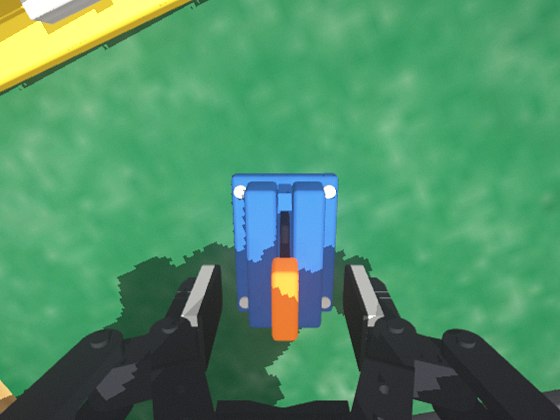

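The bead (285,300) sits midway between the pads. I close on it now.

```bash
python3 -m creep '[[1,[0,0,0],[0,0,0]],[1,[0,0,0],[0,0,0]],[1,[0,0,0],[0,0,0]],[1,[0,0,0],[0,0,0]],[1,[0,0,0],[0,0,0]],[1,[0,0,0],[0,0,0]],[1,[0,0,-10],[0,0,0]],[1,[0,0,-20],[0,0,0]],[1,[0,0,-30],[0,0,0]],[1,[0,0,-30],[0,0,0]]]';python3 - <<'E'
from h import *
go(.53,-.016,.33,-11)
E
```

```text
t: 4.43
ee_pos: [0.4607, 0.1867, 0.3015]
tcp_rot: [2.652, 1.684, -0.002]
force: [0.5, 0.6, -0.0]
opening: 0.099
t 4.43 pos [0.4607 0.1867 0.3015] shift [-154.1  148.8  -28.4] jaw yaw -25.16 tilt tool xy [0.08 0.04] F [ 0.5  0.6 -0. ] op 0.099
turn z -14.16
```

```bash
python3 -m creep '[[1,[-15,12,-10],[0,0,0]],[1,[-29,23,-10],[0,0,0]],[1,[-29,23,-10],[0,0,0]],[1,[-29,23,-10],[0,0,0]],[1,[-29,23,-10],[0,0,0]],[1,[-29,23,-8],[0,0,0]],[1,[-29,23,0],[0,0,0]],[1,[-14,10,0],[0,0,-5]],[1,[0,0,0],[0,0,-5]],[1,[0,0,0],[0,0,-4]]]';python3 -m creep '[[1,[0,0,0],[0,0,0]],[1,[0,0,0],[0,0,0]],[1,[0,0,0],[0,0,0]]]';python3 - <<'E'
from h import *
grab('wrist','w5')
go(.53,-.016,.33,-11)
E
```

```text
t: 5.27
ee_pos: [0.5194, -0.0671, 0.3592]
tcp_rot: [2.426, 1.994, -0.0]
force: [0.4, 0.6, -0.1]
opening: 0.102
t: 5.52
ee_pos: [0.5196, -0.0645, 0.3585]
tcp_rot: [2.427, 1.994, 0.0]
force: [-0.1, -0.0, -0.7]
opening: 0.102
t 5.57 pos [ 0.5196 -0.0644  0.3584] shift [49.5  0.8 28.4] jaw yaw -11.16 tilt tool xy [ 0. -0.] F [-0.6  1.  -0.3] op 0.100
turn z -0.16
```

View pics/w5.png

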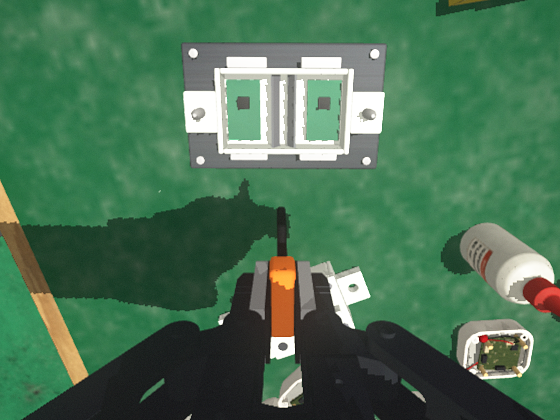

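The baffle hangs straight in the grip, with its bead at (283,300). The lower half is at (284,108), with dowels at (197,114) and (369,114).

```bash
python3 - <<'E'
from h import *
crop('w5',180,40,390,170,3.8,'c5')
E
```

```text
(no output)
```

View pics/c5.png

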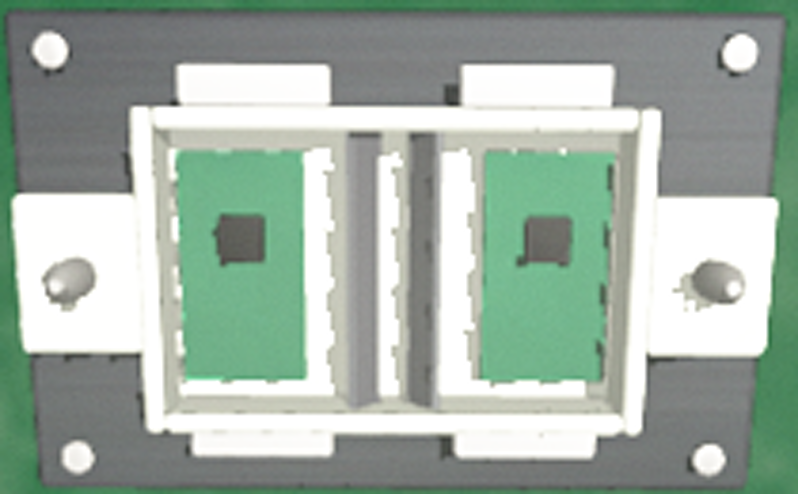

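```bash
python3 - <<'E'
from h import *
im=load('w5'); C=lambda p:(180+(p[0]+.5)/3.8-.5,40+(p[1]+.5)/3.8-.5)
co=[onz(im,*C(p),.042)[:2] for p in [(132,108),(660,108),(643,432),(148,432)]]
co=np.array(co);print(co.round(4).tolist(),'ctr',co.mean(0).round(4), [np.linalg.norm(co[i]-co[i-1]).round(4) for i in range(4)])
for a,b in [(0,1),(3,2)]:
    d=co[b]-co[a];print(np.degrees(np.arctan2(d[1],d[0])))
t=[onz(im,*C(p),.062)[:2] for p in [(57,291),(736,288)]]
d=t[1]-t[0];print('tips',np.mean(t,0).round(4),np.linalg.norm(d),np.degrees(np.arctan2(d[1],d[0])))
co=[onz(im,*C(p),.012)[:2] for p in [(8,14),(783,16),(748,488),(42,485)]]
co=np.array(co);print('plate',co.mean(0).round(4),np.degrees(np.arctan2(*(co[1]-co[0])[::-1])),np.degrees(np.arctan2(*(co[2]-co[3])[::-1])),[np.linalg.norm(co[i]-co[i-1]).round(4) for i in range(4)])
print('lugs',[onz(im,*C(p),.042)[:2].round(4) for p in [(15,196),(18,352),(777,198),(768,355)]])
print('slot',[onz(im,*C(p),.016)[:2].round(4) for p in [(393,150),(394,400)]])
# baffle in tool: bead top corners
print('tool x dir',im['T'][1].round(3).tolist())
h=cv2.cvtColor(im['color'],cv2.COLOR_BGR2HSV)
m=(h[...,0]<24)&(h[...,1]>150)&(h[...,2]>100);m[:240]=0;m[:,:250]=0;m[:,320:]=0
ys,xs=np.where(m);print(xs.min(),xs.max(),ys.min(),ys.max())
T,_=im['T'][0],0;print(proj(im,im['T'][0]+im['T'][1]@[0,0,.151]),proj(im,im['T'][0]+im['T'][1]@[0.015,0,.144]))
E
```

```text
[[0.4894, 0.0302], [0.5861, 0.011], [0.5745, -0.0492], [0.4771, -0.0298]] ctr [ 0.5318 -0.0094] [np.float64(0.0612), np.float64(0.0987), np.float64(0.0613), np.float64(0.0993)]
-11.251511998030859
-11.25861762837613
tips [ 0.5317 -0.0099] 0.12271115530702602 -11.0073187081538
plate [ 0.5318 -0.0096] -11.386236095788808 -11.509347232081051 [np.float64(0.0977), np.float64(0.1569), np.float64(0.098), np.float64(0.1586)]
lugs [array([0.4636, 0.0193]), array([ 0.4559, -0.0093]), array([ 0.6058, -0.0094]), array([ 0.6008, -0.0387])]
slot [array([0.5358, 0.013 ]), array([ 0.5259, -0.0377])]
tool x dir [[0.194, 0.981, 0.0], [0.981, -0.194, -0.0], [-0.0, 0.0, -1.0]]
269 295 256 336
(np.float64(282.37965225321443), np.float64(311.4489308280927)) (np.float64(282.3578871052279), np.float64(286.1324483957102))
```

```bash
python3 -m creep '[[1,[20,0.5,10],[0,0,0.2]],[1,[25,0.9,30],[0,0,0]],[1,[10,0,30],[0,0,0]],[1,[0,0,25],[0,0,0]],[1,[0,0,15],[0,0,0]],[1,[0,0,0],[0,0,0]],[1,[0,0,0],[0,0,0]],[1,[0,0,0],[0,0,0]]]';python3 - <<'E'
from h import *
grab('wrist','w6')
go(.5316,-.0107,.245,-11.3)
E
```

```text
t: 6.23
ee_pos: [0.5324, -0.0113, 0.2493]
tcp_rot: [2.429, 1.989, 0.002]
force: [0.8, -0.2, 0.2]
opening: 0.101
t 6.28 pos [ 0.5325 -0.0114  0.2496] shift [ 0.5 -1.   4.6] jaw yaw -11.36 tilt tool xy [-0.01 -0.16] F [-0.3  0.8 -0.1] op 0.103
turn z -0.06
```

View pics/w6.png

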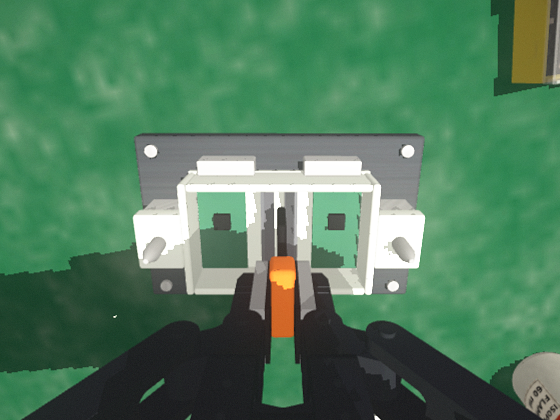

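The blade's foot is at (283,212), inside the housing. The housing centre is near column 279 to 280, so I correct about 1.2 mm in tool −y and go down slowly.

```bash
python3 -m creep '[[1,[0.5,-1.2,2],[0,0,0]],[1,[0,0,5],[0,0,0]],[1,[0,0,5],[0,0,0]],[1,[0,0,3],[0,0,0]],[1,[0,0,0],[0,0,0]],[1,[0,0,0],[0,0,0]]]';python3 - <<'E'
from h import *
grab('wrist','w7');crop('w7',170,130,400,300,3.4,'c7')
go(.5316,-.0107,.217,-11.3)
E
```

```text
t: 6.78
ee_pos: [0.5308, -0.0105, 0.233]
tcp_rot: [-2.43, -1.991, 0.001]
force: [-0.2, -0.9, -0.1]
opening: 0.098
t 6.83 pos [ 0.5307 -0.0105  0.2331] shift [-0.   0.9 16.1] jaw yaw -11.35 tilt tool xy [0.01 0.03] F [-0.9 -0.3 -0.4] op 0.100
turn z -0.05
```

View pics/c7.png

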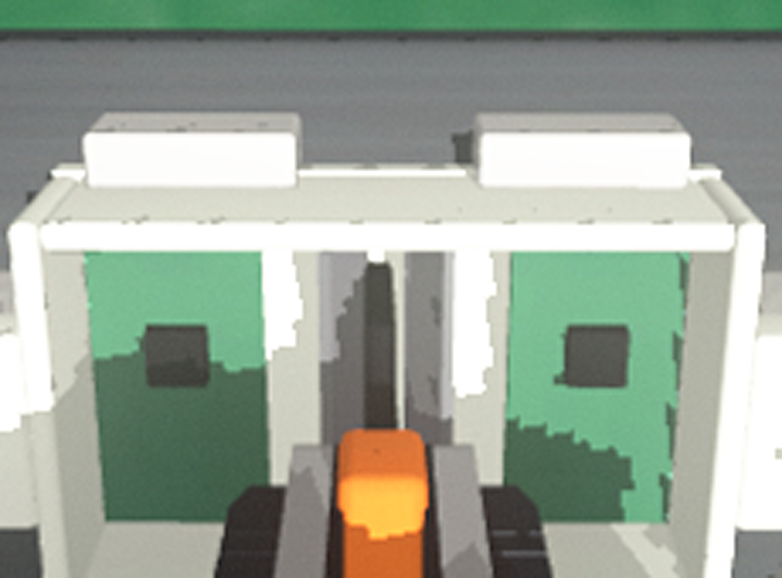

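```bash
python3 -m creep '[[1,[0,0.7,1],[0,0,0]],[1,[0,0,2],[0,0,0]],[1,[0,0,2],[0,0,0]],[1,[0,0,2],[0,0,0]],[1,[0,0,2],[0,0,0]],[1,[0,0,0],[0,0,0]]]';python3 - <<'E'
from h import *
go(.5313,-.0107,.217,-11.3)
E
```

```text
t: 7.33
ee_pos: [0.5313, -0.0105, 0.2237]
tcp_rot: [-2.43, -1.991, 0.001]
force: [-0.4, -0.7, 0.4]
opening: 0.1
t 7.33 pos [ 0.5313 -0.0105  0.2237] shift [-0.2  0.   6.7] jaw yaw -11.34 tilt tool xy [0.01 0.05] F [-0.4 -0.7  0.4] op 0.100
turn z -0.04
```

```bash
python3 -m creep '[[1,[0,0,2],[0,0,0]],[1,[0,0,2],[0,0,0]],[1,[0,0,1.5],[0,0,0]],[1,[0,0,0],[0,0,0]]]';python3 -m creep '[[1,[0,0,1],[0,0,0]],[1,[0,0,0],[0,0,0]]]'; python3 -m creep '[[1,[0,0,1],[0,0,0]],[1,[0,0,0],[0,0,0]]]'
```

```text
t: 7.67
ee_pos: [0.5316, -0.0107, 0.2195]
tcp_rot: [-2.43, -1.991, -0.001]
force: [-2.5, 0.4, 6.3]
opening: 0.103
t: 7.83
ee_pos: [0.5316, -0.0108, 0.2194]
tcp_rot: [-2.43, -1.991, -0.002]
force: [-1.9, 1.2, 12.7]
opening: 0.101
t: 8.0
ee_pos: [0.5316, -0.0109, 0.2194]
tcp_rot: [-2.43, -1.991, -0.003]
force: [-4.0, 0.5, 19.5]
opening: 0.103
```

```bash
python3 - <<'E'
from h import *
grab('wrist','w8');crop('w8',170,130,400,300,3.4,'c8');grab('scene','s8');crop('s8',230,170,350,260,6,'c8b')
E
```

```text
(no output)
```

View pics/c8.png

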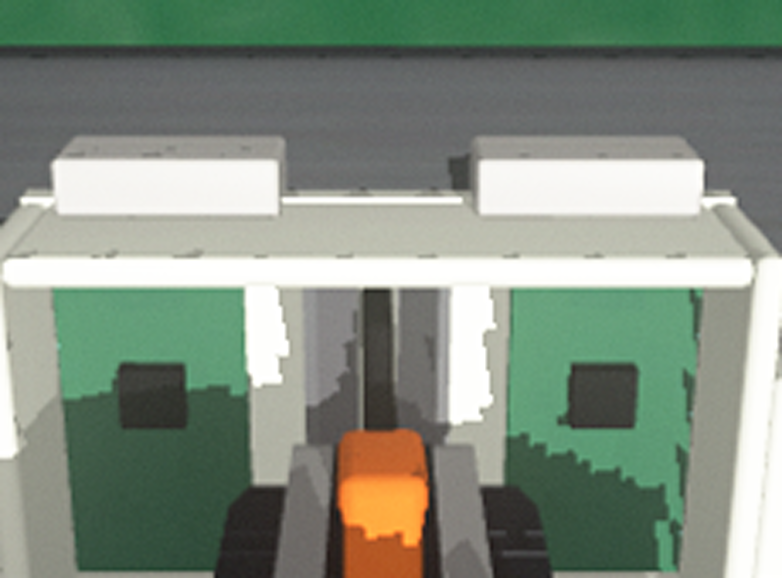

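View pics/c8b.png

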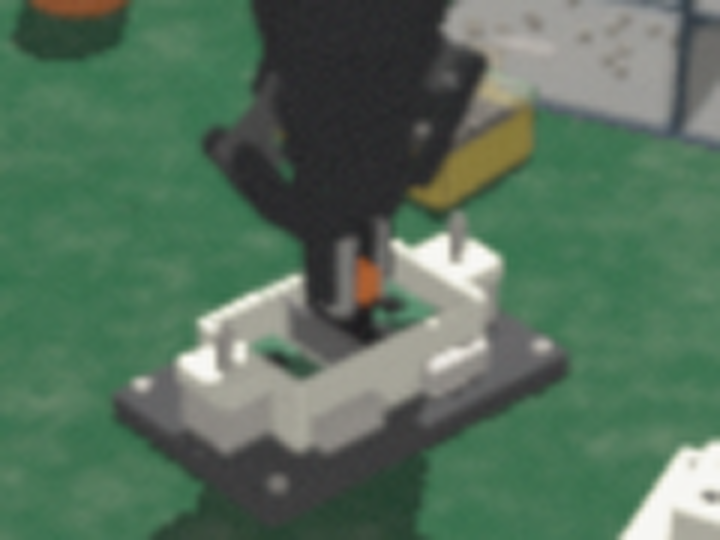

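```bash
python3 -m creep '[[1,[0,0.8,0],[0,0,0]],[1,[0,-0.8,0],[0,0,0]],[1,[0,-0.8,0],[0,0,0]],[1,[0,0.8,0],[0,0,0]],[1,[1,0,0],[0,0,0]],[1,[-1,0,0],[0,0,0]],[1,[0,0,0],[0,0,0]]]'
```

```text
t: 8.68
ee_pos: [0.5316, -0.0109, 0.2194]
tcp_rot: [-2.43, -1.991, -0.003]
force: [-4.3, 0.4, 19.5]
opening: 0.1
```

```bash
python3 -m creep '[[1,[0,0,-3],[0,0,0]],[0.7,[0,0,0],[0,0,0]],[0.7,[0,0,0],[0,0,0]],[0.7,[0,0,0],[0,0,0]],[0.7,[0,0,0],[0,0,0]],[0.7,[0,0,-15],[0,0,0]],[0.7,[0,0,-20],[0,0,0]],[0.7,[-10,0,-20],[0,0,0]],[0.7,[-20,0,-10],[0,0,0]],[0.7,[-10,0,0],[0,0,0]]]'; python3 -m creep '[[0.7,[0,0,0],[0,0,0]],[0.7,[0,0,0],[0,0,0]]]';python3 - <<'E'
from h import *
im=grab('wrist','w9');crop('w9',130,30,430,255,2.6,'c9');go(.5313,-.0107,.217,-11.3)
E
```

```text
t: 9.52
ee_pos: [0.5239, -0.0519, 0.2866]
tcp_rot: [2.428, 1.987, 0.003]
force: [0.0, -1.1, 0.4]
opening: 0.299
t: 9.68
ee_pos: [0.5232, -0.0499, 0.2838]
tcp_rot: [-2.43, -1.988, 0.002]
force: [-0.4, 0.7, -0.3]
opening: 0.297
t 9.73 pos [ 0.5233 -0.049   0.2835] shift [39.1  0.5 66.6] jaw yaw -11.33 tilt tool xy [-0.04  0.15] F [ 0.9 -0.2 -0.4] op 0.301
turn z -0.03
```

View pics/w9.png

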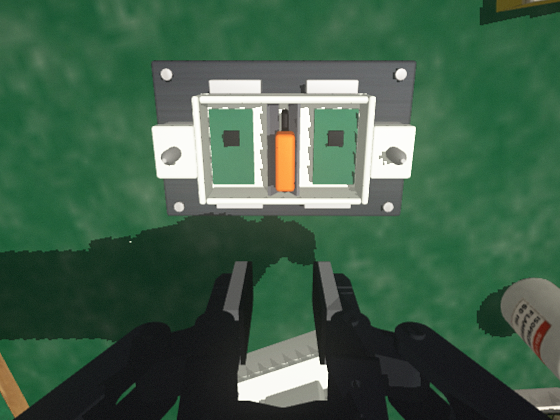

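The baffle stands upright in the slot, with its bead at (285,160). To prove it is home, I tap the bead top with the shut fingers. Contact should come at a TCP height of about 0.239.

```bash
python3 -m creep '[[1,[20,0.5,0],[0,0,0]],[1,[20,0,0],[0,0,0]],[1,[0,0,10],[0,0,0]],[1,[0,0,15],[0,0,0]],[1,[0,0,12],[0,0,0]],[1,[0,0,0],[0,0,0]],[1,[0,0,0],[0,0,0]],[1,[0,0,2],[0,0,0]],[1,[0,0,2],[0,0,0]],[1,[0,0,0],[0,0,0]]]'; python3 -m creep '[[1,[0,0,1],[0,0,0]],[1,[0,0,0],[0,0,0]]]'; python3 -m creep '[[1,[0,0,1],[0,0,0]],[1,[0,0,0],[0,0,0]]]'; python3 -m creep '[[1,[0,0,1],[0,0,0]],[1,[0,0,0],[0,0,0]]]'
```

```text
t: 10.57
ee_pos: [0.532, -0.0107, 0.2438]
tcp_rot: [2.43, 1.991, 0.0]
force: [0.7, 0.7, -0.7]
opening: 0.003
t: 10.73
ee_pos: [0.532, -0.0107, 0.2429]
tcp_rot: [2.43, 1.991, 0.001]
force: [0.6, 0.2, -0.4]
opening: -0.002
t: 10.9
ee_pos: [0.5319, -0.0106, 0.2417]
tcp_rot: [2.43, 1.991, 0.0]
force: [0.2, -0.4, -0.2]
opening: -0.002
t: 11.07
ee_pos: [0.5319, -0.0106, 0.2406]
tcp_rot: [-2.43, -1.991, 0.0]
force: [-0.3, -0.6, 0.4]
opening: 0.001
```

```bash
python3 -m creep '[[1,[0,0,1],[0,0,0]],[1,[0,0,0],[0,0,0]]]'; python3 -m creep '[[1,[0,0,1],[0,0,0]],[1,[0,0,0],[0,0,0]]]'; python3 -m creep '[[1,[0,0,1],[0,0,0]],[1,[0,0,0],[0,0,0]]]'
```

```text
t: 11.23
ee_pos: [0.5319, -0.0106, 0.2396]
tcp_rot: [-2.43, -1.991, 0.0]
force: [0.4, -0.8, -0.5]
opening: -0.002
t: 11.4
ee_pos: [0.5322, -0.0108, 0.2395]
tcp_rot: [2.43, 1.991, 0.001]
force: [-0.3, 0.2, 5.5]
opening: -0.002
t: 11.57
ee_pos: [0.5324, -0.0109, 0.2394]
tcp_rot: [2.43, 1.99, 0.003]
force: [-2.1, 1.0, 12.1]
opening: -0.0
```

The tap met the bead at 0.2395, about 0.5 mm from the expected height, so the baffle is home. Next is the upper half.

```bash
python3 -m creep '[[0,[0,0,-30],[0,0,0]],[0,[-5,0,-30],[0,0,0]],[0,[-28,2,-25],[0,0,0]],[0,[-38,2,-15],[0,0,0]],[0,[-38,2,0],[0,0,0]],[0,[-38,2,0],[0,0,0]],[0,[-30,1,0],[0,0,0]],[0,[-14,1,0],[0,0,7]],[0,[0,0,0],[0,0,7]],[0,[0,0,0],[0,0,7]]]'; python3 -m creep '[[0,[0,0,0],[0,0,7]],[0,[0,0,0],[0,0,7]],[0,[0,0,0],[0,0,7]],[0,[0,0,0],[0,0,7]],[0,[0,0,0],[0,0,0]],[0,[0,0,0],[0,0,0]]]';python3 - <<'E'
from h import *
grab('wrist','w10'); go(.505,-.2,.34,-64)
E
```

```text
t: 12.4
ee_pos: [0.5034, -0.2019, 0.3379]
tcp_rot: [2.759, 1.501, -0.0]
force: [-0.0, 0.1, -0.5]
opening: 1.002
t: 12.9
ee_pos: [0.5042, -0.1996, 0.3375]
tcp_rot: [3.036, 0.809, -0.001]
force: [0.7, 0.6, -0.3]
opening: 1.001
t 12.95 pos [ 0.5042 -0.1997  0.3376] shift [ 0.6  0.6 -2.4] jaw yaw -60.16 tilt tool xy [0.02 0.01] F [ 0.2 -0.1 -0.8] op 0.997
turn z 3.84
```

View pics/w10.png

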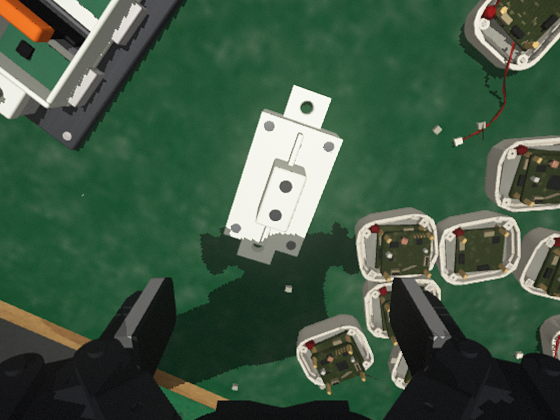

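```bash
python3 - <<'E'
from h import *
crop('w10',215,75,355,275,3,'c10')
E
```

```text
(no output)
```

View pics/c10.png

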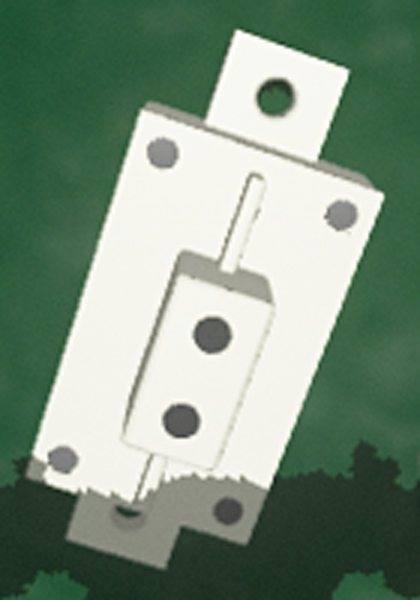

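```bash
python3 - <<'E'
from h import *
im=load('w10'); C=lambda p:(215+(p[0]+.5)/3-.5,75+(p[1]+.5)/3-.5)
def q(n,ps,z):
    co=np.array([onz(im,*C(p),z)[:2] for p in ps]); a=lambda d:np.degrees(np.arctan2(d[1],d[0]))%180
    print(n,co.mean(0).round(4),'yaw long',a(co[0]-co[3]).round(2),a(co[1]-co[2]).round(2),'short',a(co[0]-co[1]).round(2),a(co[3]-co[2]).round(2),[np.linalg.norm(co[i]-co[i-1]).round(4) for i in range(4)])
q('boss',[(181,275),(273,303),(215,468),(123,438)],.06)
q('screws',[(163,153),(342,215),(228,511),(62,460)],.031)
q('cap',[(143,110),(384,195),(248,545),(29,475)],.031)
a=onz(im,*C((275,97)),.012);b=onz(im,*C((128,512)),.012);print('holes',(a+b)/2,np.linalg.norm(a-b),np.degrees(np.arctan2(*(a-b)[1::-1])))
q('dots',[(213,335)]*2+[(181,421)]*2,.06)
go(.505,-.2,.34,-74.5)
E
```

```text
boss [ 0.5053 -0.1977] yaw long 10.31 12.02 short 102.46 100.33 [np.float64(0.0412), np.float64(0.0215), np.float64(0.0421), np.float64(0.0228)]
screws [ 0.5041 -0.1981] yaw long 10.8 10.86 short 100.83 101.17 [np.float64(0.0841), np.float64(0.046), np.float64(0.0839), np.float64(0.0461)]
cap [ 0.5044 -0.1985] yaw long 11.17 11.19 short 100.69 100.32 [np.float64(0.0991), np.float64(0.0615), np.float64(0.0995), np.float64(0.0615)]
holes [ 0.50499961 -0.1974586   0.012     ] 0.12162708593180564 10.83828436855145
dots [ 0.5041 -0.1982] yaw long 10.29 10.29 short 0.0 0.0 [np.float64(0.022), np.float64(0.0), np.float64(0.022), np.float64(0.0)]
t 12.95 pos [ 0.5042 -0.1997  0.3376] shift [ 0.6  0.6 -2.4] jaw yaw -60.16 tilt tool xy [0.02 0.01] F [ 0.2 -0.1 -0.8] op 0.997
turn z 14.34
```

```bash
python3 -m creep '[[0.45,[1.3,-1.3,0],[0,0,6.5]],[0.45,[0,0,10],[0,0,6.5]],[0.45,[0,0,20],[0,0,6]],[0.45,[0,0,30],[0,0,0]],[0.45,[0,0,20],[0,0,0]],[0.45,[0,0,10],[0,0,0]],[0.45,[0,0,0],[0,0,0]],[0.45,[0,0,0],[0,0,0]]]';python3 - <<'E'
from h import *
grab('wrist','w11'); go(.5047,-.198,.207,-79.1)
E
```

```text
t: 13.62
ee_pos: [0.5048, -0.1985, 0.248]
tcp_rot: [3.128, 0.293, 0.0]
force: [0.4, -0.3, 0.4]
opening: 0.551
t 13.67 pos [ 0.505  -0.1988  0.2488] shift [-0.2 -0.9 41.8] jaw yaw -79.33 tilt tool xy [-0.09 -0.07] F [-0.6 -0.7 -0.4] op 0.548
turn z -0.23
```

View pics/w11.png

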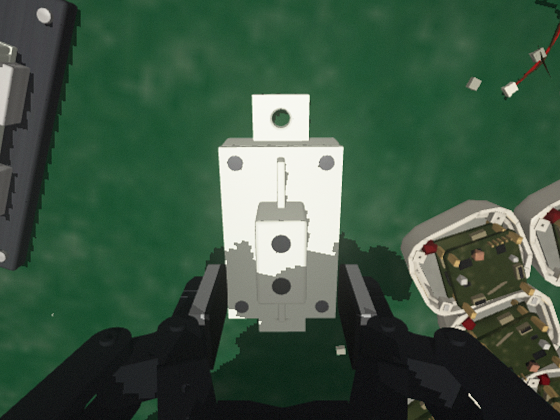

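Square over the boss (281,255), with the pads either side of it. I go down and grip.

```bash
python3 -m creep '[[0.45,[0,-0.6,20],[0,0,0]],[0.45,[0,0,15],[0,0,0]],[0.45,[0,0,6],[0,0,0]],[0.45,[0,0,0],[0,0,0]],[0.45,[0,0,0],[0,0,0]]]';python3 -m creep '[[1,[0,0,0],[0,0,0]],[1,[0,0,0],[0,0,0]],[1,[0,0,0],[0,0,0]],[1,[0,0,0],[0,0,0]],[1,[0,0,0],[0,0,0]]]';python3 - <<'E'
from h import *
go(.5047,-.198,.207,-79.1)
E
```

```text
t: 14.08
ee_pos: [0.5049, -0.198, 0.2077]
tcp_rot: [3.127, 0.292, 0.002]
force: [0.4, -0.1, 0.1]
opening: 0.553
t: 14.5
ee_pos: [0.505, -0.198, 0.208]
tcp_rot: [3.127, 0.292, 0.004]
force: [0.0, 0.9, 6.4]
opening: 0.27
t 14.50 pos [ 0.505 -0.198  0.208] shift [-0.3 -0.   1. ] jaw yaw -79.33 tilt tool xy [-0.12 -0.08] F [0.  0.9 6.4] op 0.270
turn z -0.23
```

```bash
python3 -m creep '[[1,[0,0,-10],[0,0,0]],[1,[0,0,-25],[0,0,0]],[1,[0,0,-30],[0,0,0]],[1,[0,0,-27],[0,0,0]],[1,[5,-15,0],[0,0,0]],[1,[10,-30,0],[0,0,0]],[1,[10,-30,0],[0,0,0]],[1,[10,-30,0],[0,0,0]],[1,[10,-30,0],[0,0,0]],[1,[10,-28,0],[0,0,0]]]';python3 -m creep '[[1,[6.5,-17,0],[0,0,4]],[1,[0,0,0],[0,0,6]],[1,[0,0,0],[0,0,6]],[1,[0,0,0],[0,0,6]],[1,[0,0,0],[0,0,0]],[1,[0,0,0],[0,0,0]],[1,[0,0,0],[0,0,0]]]';python3 - <<'E'
from h import *
grab('wrist','w12');grab('side','d12');go(.5318,-.0096,.30,-101.3)
E
```

```text
t: 15.33
ee_pos: [0.5281, -0.0251, 0.299]
tcp_rot: [-3.127, -0.292, 0.001]
force: [0.7, 0.1, -0.7]
opening: 0.267
t: 15.92
ee_pos: [0.5315, -0.0092, 0.2988]
tcp_rot: [-3.127, 0.307, 0.0]
force: [0.9, -0.4, -0.5]
opening: 0.267
t 16.02 pos [ 0.5316 -0.0094  0.2989] shift [ 0.2  0.1 -1.1] jaw yaw -101.28 tilt tool xy [0.01 0.02] F [ 0.4  0.2 -0.9] op 0.268
turn z 0.02
```

View pics/w12.png

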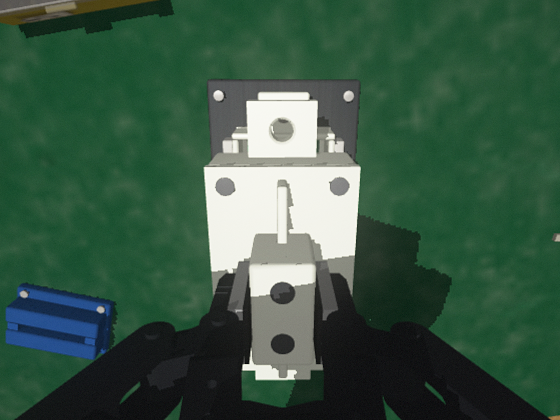

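View pics/d12.png

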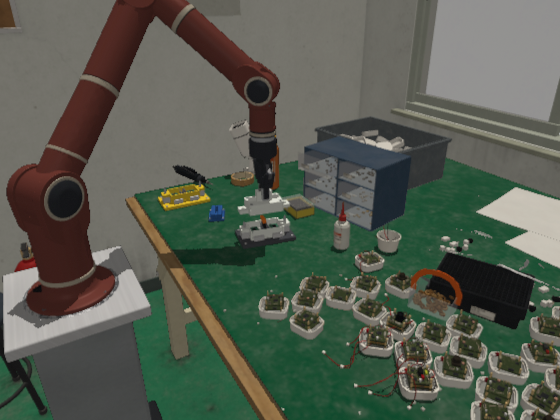

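```bash
python3 -m creep '[[1,[0.2,0.1,8],[0,0,0]],[1,[0,0,10],[0,0,0]],[1,[0,0,7],[0,0,0]],[1,[0,0,0],[0,0,0]],[1,[0,0,0],[0,0,0]],[1,[0,0,0],[0,0,0]]]';python3 - <<'E'
from h import *
im=grab('wrist','w13');crop('w13',200,70,370,190,4.5,'c13');go(.5318,-.0096,.273,-101.3)
T=im['T']
for y,n in [(0,'c')]:
    for z in (.198,.208): print(n,z,np.array(proj(im,T[0]+T[1]@[.0615,y,z])).round(1))
E
```

```text
t: 16.52
ee_pos: [0.5319, -0.0096, 0.2736]
tcp_rot: [3.126, -0.311, -0.0]
force: [0.3, 0.1, -1.8]
opening: 0.27
t 16.57 pos [ 0.532  -0.0096  0.2738] shift [-0.2  0.1  0.8] jaw yaw -101.35 tilt tool xy [-0.02 -0.01] F [ 0.3 -0.3 -0.3] op 0.269
turn z -0.05
c 0.198 [282.1 127. ]
c 0.208 [282.1 124.1]
```

View pics/c13.png

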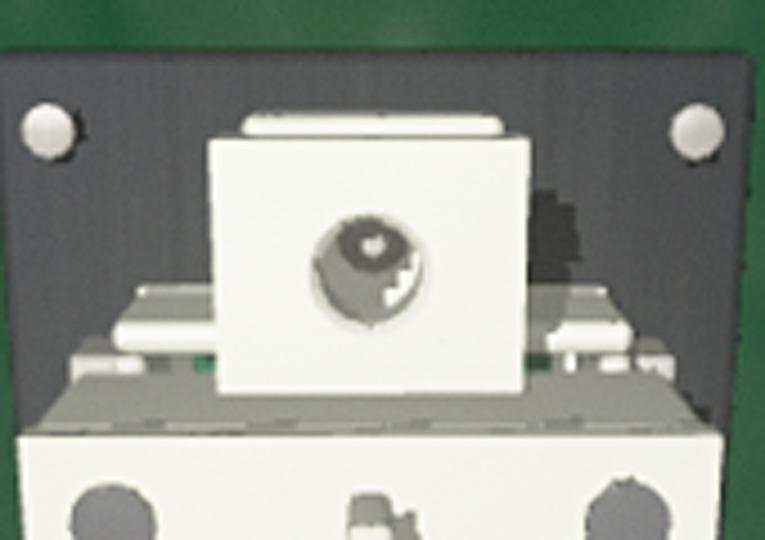

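```bash
python3 - <<'E'
from h import *
im=load('w13');C=lambda p:(200+(p[0]+.5)/4.5-.5,70+(p[1]+.5)/4.5-.5)
T=im['T']
def tool(p,z): return (T[1].T@(onz(im,*C(p),z)-T[0])*1000).round(2)
u=T[0][2]-.208
print('hole',tool((369,270),u+.012),tool((370,268),u+.012),'dowel',tool((373,244),.062),tool((373,243),.0615))
E
```

```text
hole [ 60.64  -0.21 195.99] [ 6.0830e+01 -1.1000e-01  1.9599e+02] dowel [6.1160e+01 1.9000e-01 2.1158e+02] [6.1200e+01 1.9000e-01 2.1208e+02]
```

```bash
python3 -m creep '[[1,[0.4,0.3,2],[0,0,0]],[1,[0,0,3],[0,0,0]],[1,[0,0,3],[0,0,0]],[1,[0,0,3],[0,0,0]],[1,[0,0,0],[0,0,0]],[1,[0,0,0],[0,0,0]]]'; python3 -m creep '[[1,[0,0,2],[0,0,0]],[1,[0,0,2],[0,0,0]],[1,[0,0,0],[0,0,0]],[1,[0,0,0],[0,0,0]]]'
```

```text
t: 17.07
ee_pos: [0.5321, -0.0097, 0.2624]
tcp_rot: [3.126, -0.31, -0.001]
force: [-0.8, 0.0, -1.6]
opening: 0.269
t: 17.4
ee_pos: [0.5322, -0.0097, 0.2586]
tcp_rot: [3.126, -0.31, -0.0]
force: [-0.4, -0.2, -0.8]
opening: 0.267
```

```bash
python3 -m creep '[[1,[0,0,2],[0,0,0]],[1,[0,0,2],[0,0,0]],[1,[0,0,1],[0,0,0]],[1,[0,0,0],[0,0,0]],[1,[0,0,0],[0,0,0]]]'; python3 -m creep '[[1,[0,0,1],[0,0,0]],[1,[0,0,1],[0,0,0]],[1,[0,0,0],[0,0,0]],[1,[0,0,0],[0,0,0]]]'
```

```text
t: 17.82
ee_pos: [0.5322, -0.0098, 0.2536]
tcp_rot: [3.126, -0.31, -0.0]
force: [0.2, 0.1, -1.6]
opening: 0.271
t: 18.15
ee_pos: [0.5322, -0.0097, 0.2517]
tcp_rot: [3.126, -0.31, -0.0]
force: [-0.5, 0.0, -0.6]
opening: 0.268
```

```bash
python3 -m creep '[[1,[0,0,1],[0,0,0]],[1,[0,0,0],[0,0,0]],[1,[0,0,0],[0,0,0]]]'; python3 -m creep '[[1,[0,0,1],[0,0,0]],[1,[0,0,0],[0,0,0]],[1,[0,0,0],[0,0,0]]]'; python3 -m creep '[[1,[0,0,0.7],[0,0,0]],[1,[0,0,0],[0,0,0]],[1,[0,0,0],[0,0,0]]]'
```

```text
t: 18.4
ee_pos: [0.5322, -0.0097, 0.2507]
tcp_rot: [3.126, -0.31, -0.0]
force: [0.1, 0.6, -1.3]
opening: 0.269
t: 18.65
ee_pos: [0.5322, -0.0098, 0.25]
tcp_rot: [-3.126, 0.31, -0.0]
force: [-1.9, 2.2, 2.3]
opening: 0.266
t: 18.9
ee_pos: [0.5322, -0.0099, 0.25]
tcp_rot: [-3.125, 0.31, -0.001]
force: [-2.3, 1.2, 8.1]
opening: 0.27
```

```bash
python3 -m creep '[[1,[0,0,0.8],[0,0,0]],[1,[0,0,0],[0,0,0]],[1,[0,0,0],[0,0,0]],[1,[0,0,0],[0,0,0]],[1,[0,0,0],[0,0,0]],[1,[0,0,0],[0,0,0]]]';python3 - <<'E'
from h import *
grab('wrist','w14');crop('w14',160,60,400,240,3.2,'c14');grab('side','d14');crop('d14',220,180,320,255,7,'c14b');grab('scene','s14');go(.5318,-.0096,.25,-101.3)
E
```

```text
t: 19.4
ee_pos: [0.5322, -0.0101, 0.25]
tcp_rot: [-3.125, 0.31, -0.001]
force: [-3.9, 2.4, 13.8]
opening: 0.268
t 19.55 pos [ 0.5322 -0.01    0.25  ] shift [-0.4 -0.4 -0. ] jaw yaw -101.33 tilt tool xy [-0.04  0.1 ] F [-4.   1.4 13.4] op 0.267
turn z -0.03
```

View pics/c14.png

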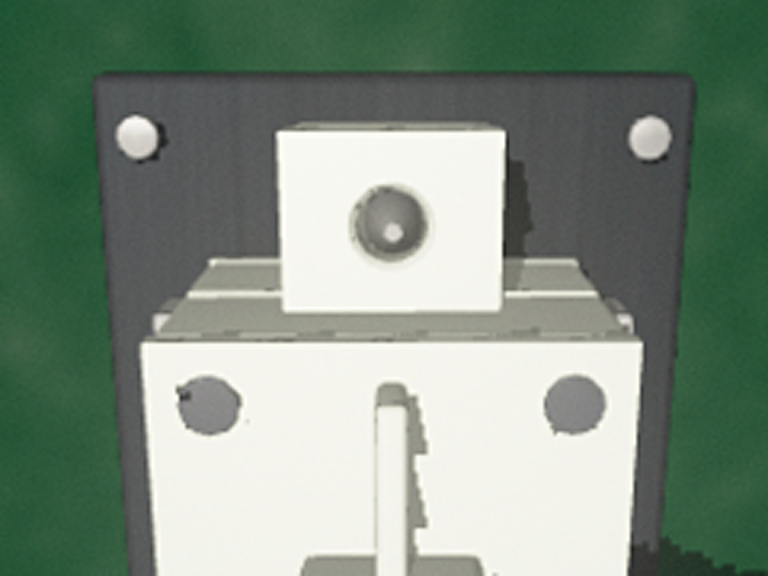

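View pics/c14b.png

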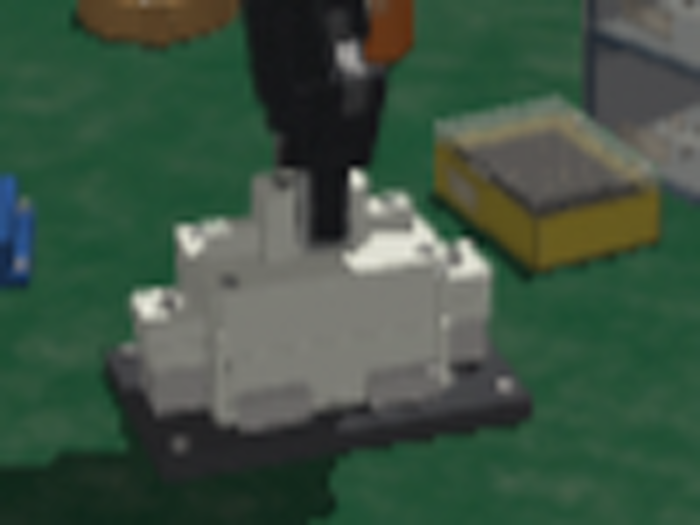

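View pics/s14.png

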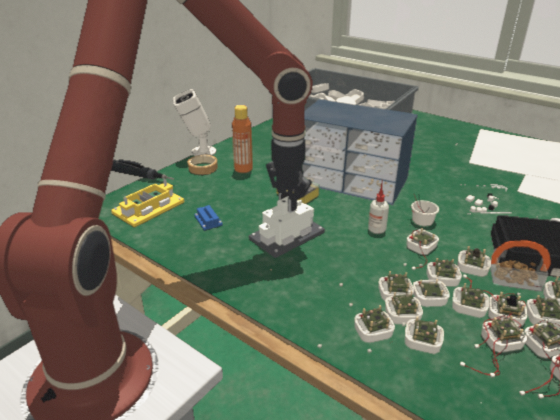

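The halves are closed with no gap showing, and the dowel comes up through the lug hole at (389,225). The bottle, the tray and the camera backs look unmoved. The wrist reads about 13.5 N plus about 1.4 N of carried weight, so close to 15 N. I hand in.

```bash
python3 - <<'E'
from h import *
print(ctrl.state()['force'],ctrl.state()['t']); print(ctrl.close_job())
E
```

```text
[-4.0187627   1.41334954 13.42954403] 19.55
the job is handed in; nothing more can be done
None
```

The job is done and was handed in at 19.55 s, within the 51 s limit. No verdict came back, so this rests on my own checks.

**Baffle:** I took it from the stand by its bead, slid it into the slot and let go.
- It stopped about 1 to 2 mm higher than I had computed while gripped, which left its seating in doubt.
- So I tapped the bead top with shut fingers. They met it within about 0.5 mm of the fully-home height, so I take it as home.

**Upper half:** I gripped it by the boss and lowered it over both dowels.
- It made contact at the expected height (TCP 0.250 m).
- The last pictures show no visible gap and a dowel through the lug hole. They also show the bottle, tray and camera backs apparently where they were, judged by eye.

**Final press:** The gripper still holds the boss. The wrist reads about 13.4 N upward; adding about 1.4 N of carried weight, the halves are pressed together with roughly 15 N. There is also a small side load of about 4 N, probably from a dowel touching the side of its hole. The wrist force never read above about 20 N.

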